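Move the battery pack from charger to work light

ROBOT

A 6-joint arm with a two-finger parallel gripper is mounted at the origin on the work surface. World frame = base frame: x ahead of the robot, y to its left, z up, the work surface at z = 0. Lengths are in mm, angles in rad, forces in N, time in s.
With the tool pointing down it reaches from about 225 to 875 mm from the base axis. Payload 3.4 kg.
Tool frame: the origin (TCP) lies at the very end of the fingers, on their centre line; the grasp point (between the pads) lies bot.hold_point_z behind it (bot.hold_point_z is the distance from the TCP to the grasp point, in mm); z points along the fingers, y is the direction in which the jaws open and shut (so a half turn about z gives the same grasp; the last joint's range is limited). The gripper opens to 85 mm and grips with 20 to 120 N. Pads are 22 mm wide; open, the fingers measure 114 mm over their backs; the gripper's body (76 mm by 85 mm) begins 54 mm behind the grasp point. The pads swing forward as they close: fully open they stand 13 mm farther back than shut.
Start: joints at [-0.121, 0.276, 1.505, -0, 1.361, -0.121], TCP at [575.033, -0.009, 231.328] pointing down, gripper open.
Joint ranges: [-2.89, 2.89], [-0.75, 2.08], [0.22, 2.7], [-1.18, 4.32], [0.11, 2.71], [-2.7, 2.7]. Speed limits (rad/s): [2.57, 2.57, 3.14, 3.14, 3.14, 3.14].

INTERFACE

Orientations are given as a rotation vector (axis times angle).
In Python, from plant import status, imaging, ticket, bot gives the robot as it stands. The module is installed in compiled form; this text tells all that it offers.
- The arm moves only by the tool carry_out, never from a script. Its argument "targets" is a list that holds one entry, the list of rows, each a list of 5 numbers: the shift along the tool's x, y, z in mm, then the turn about the tool's z in degrees, then the opening in per cent of the stroke, from 0 (shut) to 100 (fully open). In form: [[[tx, ty, tz, turn, hand], ...]]. A call has 1 to 10 rows; each row is the pose to reach, as a shift and turn from the pose commanded when the call began, along the tool's axes at that moment; what a row does not reach only later rows make up. A row lasts 1/12 s, in which the tool goes at most 41.7 mm and 7.16 degrees, less where a joint would pass 70% of its speed; a pose out of reach is approached as far as the arm can. A call with a gripper value outside its range is refused whole. The fingers move at their own pace and stop on an object; "force" is the grip in N (left out, the last holds). Time passes only in rows, so rows that repeat a pose let the fingers close. It gives the time, the measured TCP pose, the force and the opening at its end, in the units of the state.
- status.sense(): the state, without advancing time (a new reading comes with each control period).
- imaging.grab_frame(name): name is "scene" or "side" or "wrist"; returns a dict with "image" (420x560x3 uint8, red, green, blue), "fx", "fy", "cx", "cy" (pixels), "rvec" (rotation vector, rad) and "tvec" (3), from world to camera coordinates, as OpenCV has them; the wrist camera has in their place "mount" (4x4, takes a point from camera to tool coordinates, whose origin is the TCP and whose axes are the flange's). Camera axes: x right, y down, z forward; pixel columns grow to the right and rows downward; lengths in mm; the calibration is good to about 2 mm. A picture is of the moment at which its call begins: read the wrist's pose just before it. There is no depth.
- ticket.job_done(): hands the job in, once; it reports no verdict.
The state is a dict: "clock": time; "joints": joint angles; "joint_vel": joint speeds; "tau": joint torques, N m; "position": TCP position; "orientation": TCP orientation; "force": force on the tool from outside, world axes, zero at the start; "ft_torque": the same for the moment, N m; "finger_gap": finger opening in mm.
Only numpy, scipy, OpenCV 4.12 (cv2) and the standard library are available. Lean on these libraries where they do the work, as an engineer would, in place of code of your own. Each camera call takes 0.05 s, during which the arm holds its last target. There are 200 camera calls.

TASK

Take the battery pack off its charger: squeeze in both of its release buttons and keep them in while you pull the pack straight up, without yanking against the clip. Fit it into the empty socket of the work light, pressing it gently but fully home with the buttons still squeezed, then let go so that both buttons spring out and the pack is locked in. Leave the other things on the bench where they are.

Things in the scene. Friction and masses are not known exactly. Their poses are not given: they have to be found in the camera images.
- pack: black stick battery pack, about 0.3 kg, 104 mm tall. Origin: centre of its stem's underside, z up. Stem 36 (x) by 38 (y) mm, z = 0 to 50; above it a cap 50 (x) by 48 (y) mm, z = 50 to 104. On the cap's +y and -y sides a grey ribbed release button, 20 mm wide (x), z = 66 to 94, stands 6 mm proud: 60 mm over both, 48 mm squeezed. Squeezing it with more than 45 N would crack it
- button_a_face (a point): centre of the outer face of the button on the pack's +y side (pack frame 0, 30, 80 mm; moves inward when pressed). From each button a leg runs down the stem's side to a tooth (z = 6 to 20) that stands out and hooks under the catch in the socket; squeezing draws the tooth in
- button_b_face (a point): centre of the outer face of the button on the pack's -y side (pack frame 0, -30, 80 mm; moves inward when pressed)
- button_a (a joint): travel of the +y button, m: 0 fully out, 0.006 fully in (flush with the cap); its spring pushes with 6 N when out, 14 N when fully in. Both buttons must be in by 0.005 or more for the pack to come free; otherwise the clip holds it
- button_b (a joint): travel of the -y button, the same
- charger: black battery charger in which the pack stands at the start: fixed block 100 (x) by 90 (y) by 56 mm high, origin at the centre of its underside. Its well is 38 (x) by 40 (y) mm, the top 4 mm widened to a 45 degree funnel, with a catch in each y side. The clipped pack has 2 mm of play upward, 1 mm sideways. More than 40 N between pack and charger breaks the clip
- charger_floor (a point): centre of the charger's well floor, 48 mm below the rim, 8 mm above the bench; the pack's origin is here at the start, with the axes of pack and charger parallel
- light: work light, fixed: grey block 100 (x) by 90 (y) by 56 mm high with an empty well as wide as the charger's; origin at the centre of the block's underside, below the well. An LED panel 150 mm wide and 100 mm high stands 105 mm to +x of the well. The pack fits either way round (half turn). Do not press pack and light together with more than 35 N
- light_mouth (a point): centre of the mouth of the light's well, level with the rim, 56 mm above the bench, z up. The seat inside (floor, catches) is set to a depth that differs from light to light: the pack is home with its underside 38 to 48 mm below this point, felt as a hard stop. There, let go, it locks; 2 mm higher it does not
- contact_pin (a joint): brass spring pin that stands 10 mm up from the middle of the light's seat, m: 0 out; fully down at 0.0098. It resists the pack with 3 N at first and 6 N at the end, is down when the pack is home, and on release lifts the pack by up to 2 mm against the catches. Pushed in with the buttons not squeezed, the pack jams
- screwdriver: screwdriver lying on the bench, bystander
- hammer: hammer lying on the bench, bystander
- tin: tin, 70 mm wide and 100 mm high, standing on the bench, bystander
There are look-alikes about, which are no part of the job. There is more than one size of the light; the job needs the largest.

How it is judged:
By the outcome, as a careful person would: the job done as asked, in the order asked, and still so for the second after the job is handed in, with the robot touching nothing.
It also fails if it takes over 51 s, if anything falls off the work surface, if the arm or the gripper's body presses on something with over 40 N, if the wrist force passes 120 N, or if a joint passes its speed limit or range.

## Working session

There is one attempt and no reset: what is moved stays moved. The work goes in short steps, Python scripts to look and compute and a tool call to move; the robot and the scene stay as the last step left them, time stands still between calls to the robot, and variables do not carry over. Pictures are saved under pics/ and viewed, about 8 in all and at most 12, crops included, and the job is handed in when it is done.

Besides the shell and the picture viewer there is one more tool, called after "Emit:" as a command line: name --argument value ..., lists and objects as JSON in quotes. carry_out: Moves the arm, as the interface text tells. Its arguments: {"type":"object","properties":{"targets":{"type":"array"},"force":{"type":"number"}},"required":["targets"]}

```bash
mkdir -p pics; python3 - <<'E'
from plant import status, imaging, bot
import cv2,numpy as np,pickle
print(status.sense(), bot.hold_point_z)
D={}
for n in("scene","side"):
    f=imaging.grab_frame(n);D[n]=f
    cv2.imwrite(f"pics/{n}.png",f["image"][:,:,::-1])
    R=cv2.Rodrigues(np.array(f["rvec"],float))[0];print(n,f["fx"],f["cx"],f["cy"],(-R.T@np.array(f["tvec"]).ravel()).round(),R.round(2).tolist())
s=status.sense();f=imaging.grab_frame("wrist");f["s"]=s;D["wrist"]=f
cv2.imwrite("pics/wrist.png",f["image"][:,:,::-1]);print(f["mount"],f["fx"])
pickle.dump(D,open("d.pkl","wb"))
a=np.hstack([cv2.resize(D[n]["image"],(400,300)) for n in("side","wrist")])
cv2.imwrite("pics/sw.png",a[:,:,::-1])
E
```

```text
{'clock': 0.0, 'joints': array([-1.21024472e-01,  2.76613194e-01,  1.50611645e+00, -8.77954880e-06,
        1.36068949e+00, -1.20991390e-01]), 'joint_vel': array([-1.69399848e-03, -1.62869216e-03,  1.33618746e-04, -2.63805479e-04,
        4.80868844e-05, -4.05959526e-04]), 'tau': array([ 6.20495921e-04, -4.16768074e+01, -2.45808578e+01, -1.52056768e-04,
        1.11346930e-02,  1.69860516e-05]), 'position': array([5.74484883e+02, 4.00347448e-02, 2.30435972e+02]), 'orientation': array([-2.22046274e+00, -2.22039337e+00,  1.77879143e-03]), 'force': array([ 0.01192031, -0.39175219, -0.76628664]), 'ft_torque': array([ 0.01723668,  0.01900322, -0.02090848]), 'finger_gap': 85.64683402292238} 18.700000000000003
scene 415.2618663367573 279.18997935713486 211.46366406213727 [1178. -156.  994.] [[0.21, 0.98, -0.01], [0.75, -0.17, -0.64], [-0.63, 0.12, -0.77]]
side 462.568938748475 275.11855699552393 218.71816492826213 [ 368. -847. 1066.] [[0.99, -0.1, 0.01], [-0.07, -0.75, -0.66], [0.07, 0.65, -0.75]]
[[ 9.71012786e-05 -9.45657608e-01 -3.25164081e-01  8.29644276e+01]
 [ 9.99999984e-01  1.41180729e-04 -1.11966099e-04 -1.62914945e-01]
 [ 1.51788495e-04 -3.25164065e-01  9.45657606e-01 -1.44507737e+02]
 [ 0.00000000e+00  0.00000000e+00  0.00000000e+00  1.00000000e+00]] 305.74873838272515
```

View pics/scene.png

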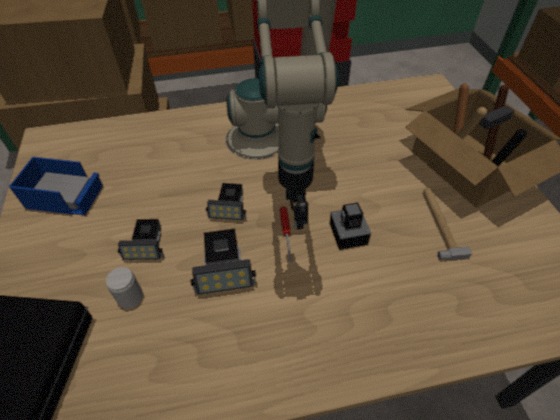

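View pics/side.png

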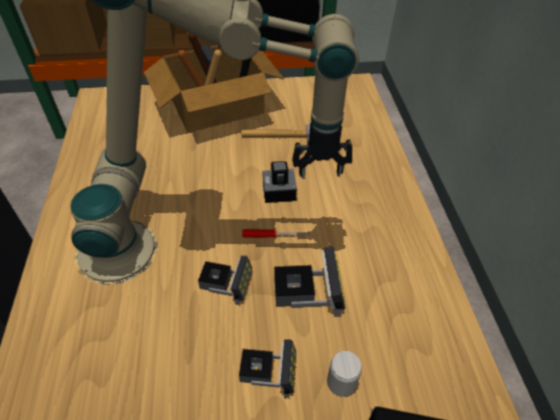

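Scene view: the pack stands in the charger at (351,226). There are three light-like things: (221,260), (230,200) and (147,238). The one at (221,260) (side view (305,285)) is clearly the largest, with the widest panel. I'll confirm this in an enlarged crop.

```bash
python3 - <<'E'
import pickle,cv2,numpy as np
D=pickle.load(open("d.pkl","rb"))
def c(n,x,y,w=80,h=60):
    im=cv2.resize(D[n]["image"][y:y+h,x:x+w],(400,300),interpolation=cv2.INTER_CUBIC)
    im=(255*(im/255.)**.6).astype(np.uint8)
    for i in range(0,w,10): cv2.putText(im,str(x+i),(i*400//w,8),0,.3,(255,255,0)); cv2.line(im,(i*400//w,10),(i*400//w,14),(255,255,0))
    for i in range(0,h,10): cv2.putText(im,str(y+i),(0,i*300//h+3),0,.3,(255,255,0)); 
    return im
a=np.vstack([np.hstack([c("scene",312,192),c("scene",184,224)]),np.hstack([c("side",240,150),c("side",268,242)])])
cv2.imwrite("pics/crop.png",a[:,:,::-1])
E
```

```text
(no output)
```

View pics/crop.png

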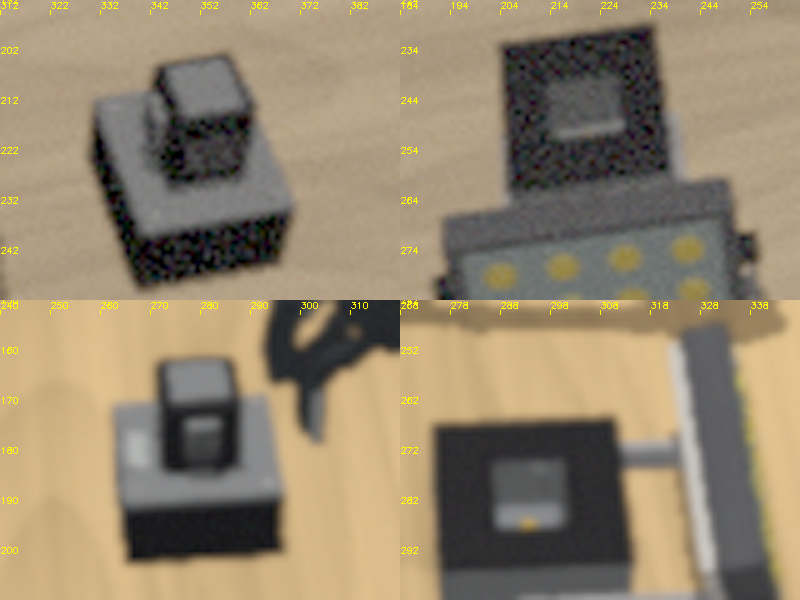

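The crop confirms it. The scene (221,245) block is the largest light, with an empty well and a brass pin at side (294,288). The pack is in the charger, with a grey button facing the side camera at (280,178). Next I cast rays onto the rim and top planes.

```bash
cat > h.py <<'E'
import cv2,numpy as np
from scipy.spatial.transform import Rotation as Ro
def ray(f,px,z):
    if "mount" in f:
        T=np.eye(4);T[:3,:3]=Ro.from_rotvec(f["s"]["orientation"]).as_matrix();T[:3,3]=f["s"]["position"]
        M=T@np.array(f["mount"]);R=M[:3,:3];C=M[:3,3]
    else:
        R=cv2.Rodrigues(np.array(f["rvec"],float))[0].T;C=-R@np.array(f["tvec"],float).ravel()
    px=np.array(px,float)
    d=np.c_[(px[:,0]-f["cx"])/f["fx"],(px[:,1]-f["cy"])/f["fy"],np.ones(len(px))]@R.T
    return (C+d*((z-C[2])/d[:,2:]))[:,:2]
E
python3 - <<'E'
import pickle;from h import *
D=pickle.load(open("d.pkl","rb"))
def rep(name,n,px,z):
    p=ray(D[n],px,z);e=np.roll(p,-1,0)-p
    print(name,n,p.mean(0).round(1),"edges",np.hypot(*e.T).round(),"ang",np.degrees(np.arctan2(e[:,1],e[:,0])).round())
rep("packtop","scene",[(343.4,205.2),(357.6,203),(362.6,212),(348,215.6)],112)
rep("packtop","side",[(272.6,162),(286,161.6),(287.2,169.4),(272.6,170.6)],112)
rep("chg","side",[(263,171.6),(293.6,169.4),(296.6,188),(264,190.6)],56)
p=ray(D["scene"],[(331,212.4),(370.6,233)],56);print("chg scene diag mid",p.mean(0),p)
rep("light","scene",[(204,233),(234.6,229.4),(238,259.6),(205.6,262.6)],56)
rep("light","side",[(274.8,267),(310.6,265.6),(314.4,294.6),(276,296.4)],56)
rep("mouth","scene",[(213,240),(228,238.6),(229,248.4),(214,251.6)],56)
E
```

```text
packtop scene [489.8 188.6] edges [41. 34. 43. 39.] ang [  89.    4.  -85. -179.]
packtop side [495.6 188. ] edges [41. 35. 44. 38.] ang [  -3.  -91. -179.   84.]
chg side [495.3 185.6] edges [ 98.  84. 101.  85.] ang [   1.  -91. -179.   87.]
chg scene diag mid [493.32668389 187.13544465] [[444.97399643 143.68624436]
 [541.67937134 230.58464493]]
light scene [ 493.5 -187.6] edges [ 87. 104.  87. 100.] ang [ 86.  -3. -96. 177.]
light side [ 492.4 -189.9] edges [95. 90. 97. 90.] ang [ -3. -93. 177.  86.]
mouth scene [ 490.  -185.9] edges [42. 34. 41. 40.] ang [ 84.  -3. -88. 178.]
```

Emit:
carry_out --targets '[[[20,-8,0,-7,100],[45,-20,0,-14,100],[75,-32,0,-21,100],[105,-45,0,-28,100],[130,-56,0,-35,100],[155,-66,0,-42,100],[172,-74,0,-49,100],[182,-78,0,-56,100],[187,-80,0,-63,100],[187,-80,0,-70,100]]]'

```text
clock: 0.98
position: [494.0, 188.4, 231.1]
orientation: [-0.533, -3.095, -0.0]
force: [-0.8, -0.3, 0.5]
finger_gap: 85.7
```

Emit:
carry_out --targets '[[[0,0,0,-7,100],[0,0,0,-14,100],[0,0,0,-20,100],[0,0,0,-20,100],[0,0,0,-20,100]]]'

```text
clock: 1.4
position: [494.8, 186.9, 231.1]
orientation: [-0.004, -3.141, 0.0]
force: [-0.6, 0.9, 0.4]
finger_gap: 85.5
```

```bash
cat >> h.py <<'E'
def snap(name):
    from plant import status,imaging;import pickle
    s=status.sense();f=imaging.grab_frame("wrist");f["s"]=s
    pickle.dump(f,open(name+".pkl","wb"));im=(255*(f["image"]/255.)**.6).astype(np.uint8)
    cv2.imwrite(f"pics/{name}.png",cv2.resize(im,(800,600),interpolation=cv2.INTER_CUBIC)[:,:,::-1])
    print(s["clock"],s["position"].round(1),Ro.from_rotvec(s["orientation"]).as_matrix().round(3).tolist(),s["joints"].round(2),s["finger_gap"],s["force"].round(1))
    return f
E
python3 -c "
from h import *;snap('w1')"
```

```text
1.4 [494.8 186.9 231.1] [[-1.0, 0.003, -0.0], [0.003, 1.0, -0.0], [0.0, -0.0, -1.0]] [ 0.23  0.21  1.6  -0.    1.33 -1.34] 85.53417429262207 [-0.6  0.9  0.4]
```

View pics/w1.png

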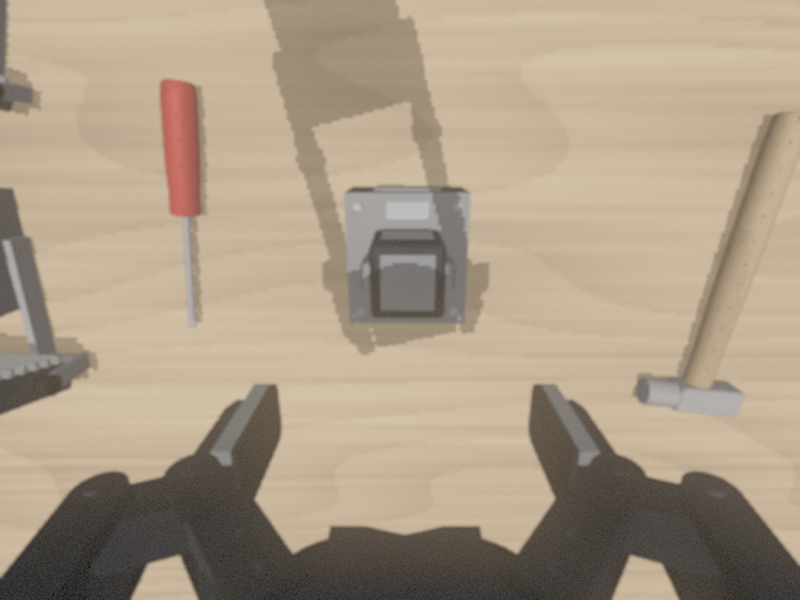

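Wrist view (800x600): charger rim corners are at about (345,192), (468,192), (465,322) and (350,322). The pack's top is at about (371,252) to (445,317), with buttons at (366,275) and (449,275).

```bash
python3 - <<'E'
import pickle;from h import *
f=pickle.load(open("w1.pkl","rb"))
def rep(n,px,z):
    p=ray(f,np.array(px)*.7,z);e=np.roll(p,-1,0)-p
    print(n,p.mean(0).round(1),"edges",np.hypot(*e.T).round(),"ang",np.degrees(np.arctan2(e[:,1],e[:,0])).round(1));print(p.round(1).tolist())
rep("top",[(371,252),(445,252),(444,318),(371,318)],112)
rep("chg",[(345,192),(468,192),(465,322),(350,322)],56)
rep("btn",[(362,275),(453,275)],88)
im=f["image"][120:240,220:350];im=(255*(im/255.)**.6).astype(np.uint8)
im=cv2.resize(im,None,fx=6,fy=5,interpolation=cv2.INTER_CUBIC)
for i in range(0,130,10): cv2.putText(im,str(220+i),(i*6,8),0,.3,(255,0,0)); cv2.line(im,(i*6,10),(i*6,14),(255,0,0))
for i in range(0,120,10): cv2.putText(im,str(120+i),(0,i*5+3),0,.3,(255,0,0))
cv2.imwrite("pics/w1c.png",im[:,:,::-1])
E
```

```text
top [493.5 188.2] edges [46. 44. 47. 44.] ang [ 89.9   0.7 -90.1 178.4]
[[471.6, 165.6], [471.7, 211.1], [515.3, 211.7], [515.2, 164.4]]
chg [490.8 188. ] edges [ 88. 100.  91. 100.] ang [ 89.9   1.2 -90.1 179.6]
[[440.6, 143.7], [440.9, 231.6], [540.9, 233.7], [540.7, 143.0]]
btn [493.2 188.2] edges [62. 62.] ang [ 89.9 -90.1]
[[493.1, 157.0], [493.3, 219.3]]
```

View pics/w1c.png

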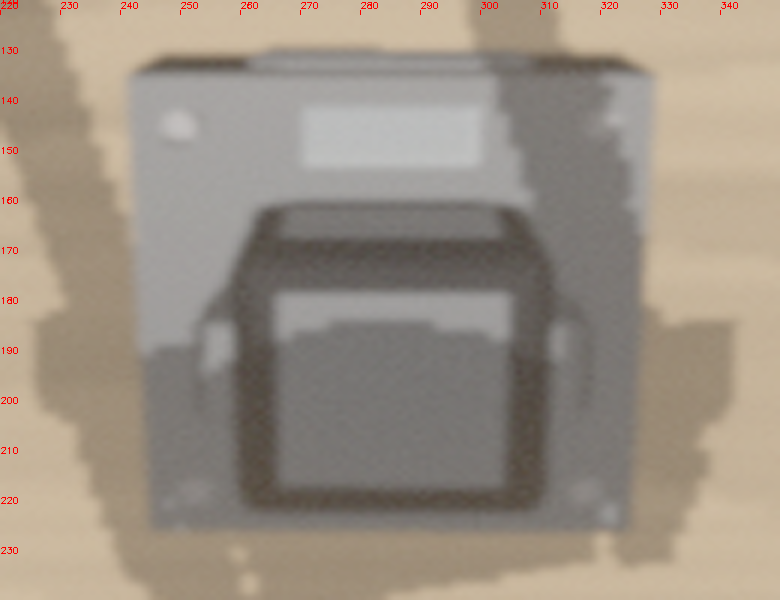

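The pack is at about (492.5, 188), with yaw near 0. It's consistent with the scene view and the charger. I'll descend over the buttons.

Emit:
carry_out --targets '[[[2,1,15,0,100],[2,1,40,0,100],[2,1,70,0,100],[2,1,100,0,100],[2,1,125,0,100],[2,1,142,0,100],[2,1,155,0,100],[2,1,162,0,100],[2,1,165,0,100],[2,1,165,0,100]]]' --force 30

```text
clock: 2.28
position: [493.0, 188.0, 66.0]
orientation: [-0.001, -3.141, 0.0]
force: [0.7, -1.1, -0.0]
finger_gap: 85.2
```

Emit:
carry_out --targets '[[[0,0,0,0,85],[0,0,0,0,80],[0,0,0,0,76],[0,0,0,0,74],[0,0,0,0,73]]]'

```text
clock: 2.7
position: [493.3, 188.1, 66.9]
orientation: [0.0, 3.14, 0.0]
force: [-0.8, 0.0, -0.1]
finger_gap: 62.4
```

```bash
python3 -c "
from h import *;snap('w2')"
```

```text
2.7 [493.3 188.1  66.9] [[-1.0, 0.0, 0.001], [0.0, 1.0, 0.0], [-0.001, 0.0, -1.0]] [ 0.23  0.35  1.85 -0.    0.94 -1.34] 62.39198376582941 [-0.8  0.  -0.1]
```

View pics/w2.png

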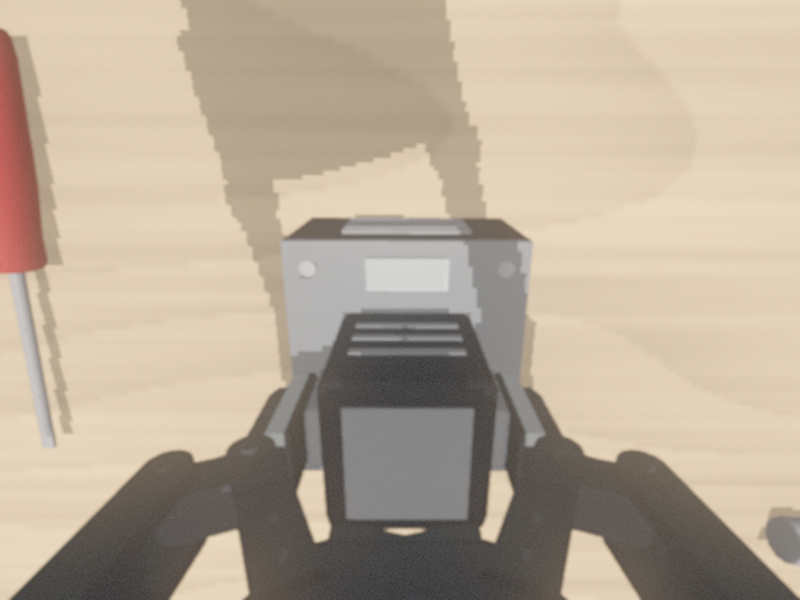

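The fingers straddle the cap symmetrically: pads at (305,410) and (515,410), cap between (322,395) and (495,395). Squeezing.

Emit:
carry_out --targets '[[[0,0,0,0,70],[0,0,0,0,67],[0,0,0,0,64],[0,0,0,0,61],[0,0,0,0,58],[0,0,0,0,55],[0,0,0,0,52],[0,0,0,0,50],[0,0,0,0,50],[0,0,0,0,50]]]' --force 32

```text
clock: 3.58
position: [493.6, 188.5, 68.2]
orientation: [0.001, 3.14, 0.002]
force: [-2.9, 0.4, 12.9]
finger_gap: 47.9
```

Emit:
carry_out --targets '[[[0,0,0,0,45],[0,0,0,0,45],[0,0,0,0,45],[0,0,0,0,45]]]'

```text
clock: 3.92
position: [493.6, 188.5, 68.3]
orientation: [0.001, 3.14, 0.002]
force: [-2.1, 0.1, 12.7]
finger_gap: 48.0
```

Gap is 48 mm, so both buttons are fully in. I'll lift slowly and watch the force.

Emit:
carry_out --targets '[[[0,0,-1,0,45],[0,0,-2,0,45],[0,0,-3,0,45],[0,0,-4,0,45],[0,0,-5,0,45],[0,0,-6,0,45],[0,0,-7,0,45],[0,0,-8,0,45]]]'

```text
clock: 4.58
position: [492.7, 187.9, 74.2]
orientation: [-0.0, -3.141, 0.0]
force: [0.1, -0.4, -3.8]
finger_gap: 47.7
```

It came free; the tool now reads only the pack's weight. I'll lift clear and carry it to a spot beside the light for a close look.

Emit:
carry_out --targets '[[[0,0,-4,0,45],[0,0,-10,0,45],[0,0,-18,0,45],[0,0,-28,0,45],[0,0,-40,0,45],[0,0,-54,0,45],[0,0,-68,0,45],[0,0,-80,0,45],[0,0,-90,0,45],[0,0,-96,0,45]]]'

```text
clock: 5.42
position: [493.6, 188.1, 172.4]
orientation: [-0.0, 3.139, 0.001]
force: [-0.5, -0.4, -3.2]
finger_gap: 47.8
```

Emit:
carry_out --targets '[[[0,-8,0,0,45],[0,-22,0,0,45],[0,-42,0,0,45],[0,-66,0,0,45],[0,-90,0,0,45],[0,-114,0,0,45],[0,-138,0,0,45],[0,-162,0,0,45],[0,-186,0,0,45],[0,-208,0,0,45]]]'

```text
clock: 6.25
position: [492.1, -21.9, 169.7]
orientation: [-0.0, -3.14, 0.001]
force: [0.3, -0.4, -3.4]
finger_gap: 47.7
```

Emit:
carry_out --targets '[[[0,-20,0,0,45],[0,-38,0,0,45],[0,-52,0,0,45],[0,-62,0,0,45],[0,-68,0,0,45],[0,-70,0,0,45],[0,-70,0,0,45],[0,-70,0,0,45]]]'

```text
clock: 6.92
position: [492.8, -89.4, 170.2]
orientation: [0.0, -3.141, -0.001]
force: [0.1, 1.1, -3.8]
finger_gap: 47.8
```

```bash
python3 -c "
from h import *;snap('w3')"
```

```text
6.9167 [492.8 -89.4 170.2] [[-1.0, -0.0, -0.0], [-0.0, 1.0, 0.001], [0.0, 0.001, -1.0]] [-0.32  0.21  1.76  0.    1.18 -1.89] 47.78605452606804 [ 0.1  1.1 -3.8]
```

View pics/w3.png

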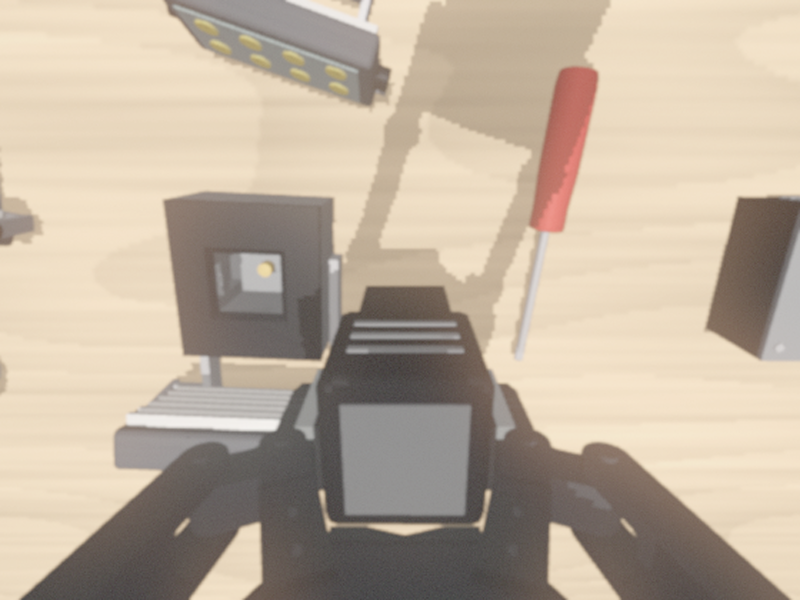

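The view shows the light's rim corners at (167,201), (333,199), (322,358) and (183,356), the mouth at about (206–286, 248–320), and the pin at (265,270). The pack is upright in the grip. I'll refine the edges with line fits.

```bash
python3 - <<'E'
import pickle;from h import *
def rim(name,px,z=56):
    f=pickle.load(open(name+".pkl","rb"));g=cv2.GaussianBlur(cv2.cvtColor(f["image"],cv2.COLOR_RGB2GRAY),(3,3),0).astype(np.float32)
    c=np.array(px)*.7;L=[]
    for i in range(4):       # sample strongest gradient across each edge
        a,b=c[i],c[(i+1)%4];t=(b-a)/np.linalg.norm(b-a);n=np.array([-t[1],t[0]]);pts=[]
        for s in np.linspace(.12,.88,25):
            q=a+s*(b-a);k=np.arange(-4,4.1,.25);P=q+k[:,None]*n
            v=cv2.remap(g,P[:,:1].astype(np.float32),P[:,1:].astype(np.float32),1).ravel()
            pts.append(P[np.argmax(abs(np.gradient(v)))])
        L.append(cv2.fitLine(np.array(pts,np.float32),cv2.DIST_HUBER,0,.01,.01).ravel())
    X=[]
    for i in range(4):
        l,m=L[i-1],L[i];s=np.linalg.solve(np.c_[l[:2],-m[:2]],m[2:]-l[2:]);X.append(l[2:]+s[0]*l[:2])
    X=np.array(X);p=ray(f,X,z);e=np.roll(p,-1,0)-p
    print(name,p.mean(0).round(1),"edges",np.hypot(*e.T).round(1),"ang",np.degrees(np.arctan2(e[:,1],e[:,0])).round(1),(X/.7).round().tolist())
rim("w1",[(345,192),(468,192),(465,322),(350,322)])
rim("w2",[(283,240),(531,240),(525,440),(292,440)])
rim("w3",[(167,201),(333,199),(322,358),(183,356)])
rim("w3",[(206,248),(286,250),(284,320),(212,316)])
E
```

```text
w1 [487.6 187.2] edges [ 88.1 100.9  91.5  99.4] ang [ 90.5   1.7 -90.4 179.7] [[343.0, 188.0], [467.0, 187.0], [465.0, 319.0], [349.0, 318.0]]
w2 [484.  189.2] edges [ 88.1  88.9 100.1  86.2] ang [ 90.2   7.7 -90.9 180. ] [[279.0, 239.0], [524.0, 238.0], [534.0, 444.0], [298.0, 440.0]]
w3 [ 487.1 -184.7] edges [ 99.6 107.4  94.6 101.7] ang [ 90.8  -5.3 -92.4 177.3] [[162.0, 196.0], [334.0, 194.0], [327.0, 360.0], [182.0, 355.0]]
w3 [ 488.3 -187. ] edges [41.1 39.3 40.7 38.1] ang [ 88.1  -3.8 -93.7 176.8] [[212.0, 252.0], [280.0, 254.0], [282.0, 314.0], [217.0, 311.0]]
```

```bash
python3 - <<'E'
import pickle;from h import *
f=pickle.load(open("w3.pkl","rb"))
p=ray(f,np.array([(167,201),(333,199),(322,358),(183,356)])*.7,56);e=np.roll(p,-1,0)-p
print(p.mean(0),np.hypot(*e.T),np.degrees(np.arctan2(e[:,1],e[:,0])))
x0,y0,w,h=110,130,130,125
im=f["image"][y0:y0+h,x0:x0+w];im=(255*(im/255.)**.45).astype(np.uint8)
im=cv2.resize(im,None,fx=6,fy=4.8,interpolation=cv2.INTER_CUBIC)
for i in range(0,w,10): cv2.putText(im,str(x0+i),(i*6,8),0,.3,(255,0,0)); cv2.line(im,(i*6,10),(i*6,14),(255,0,0))
for i in range(0,h,10): cv2.putText(im,str(y0+i),(0,int(i*4.8)+3),0,.3,(255,0,0))
cv2.imwrite("pics/w3c.png",im[:,:,::-1])
E
```

```text
[ 488.24422572 -184.93809669] [ 96.68416411 103.28798719  91.12126683 100.17001406] [ 90.69766379  -7.01600714 -90.89019436 175.96442352]
```

View pics/w3c.png

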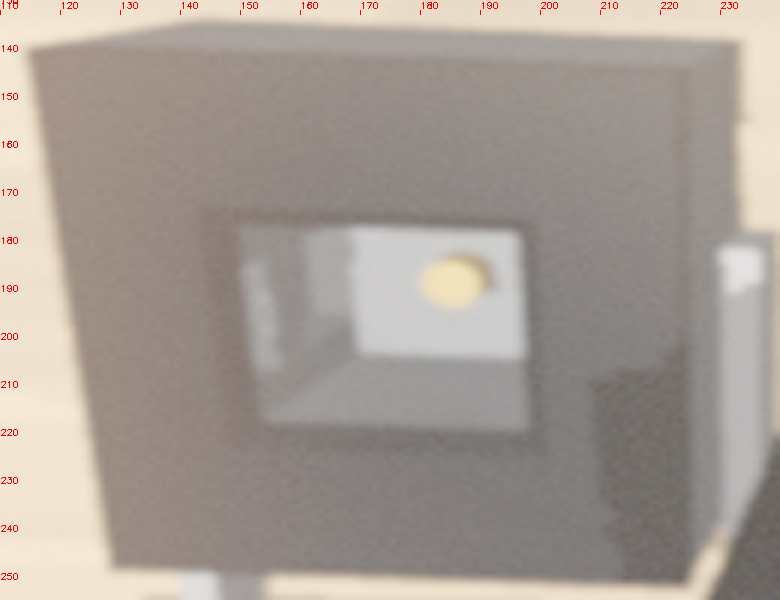

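```bash
python3 - <<'E'
import pickle;from h import *
f=pickle.load(open("w3.pkl","rb"));g=pickle.load(open("w1.pkl","rb"))
def r(f,px,z):
    p=ray(f,px,z);e=np.roll(p,-1,0)-p
    print(z,p.mean(0).round(1),np.hypot(*e.T).round(1),np.degrees(np.arctan2(e[:,1],e[:,0])).round(1))
r(f,[(114.7,140.4),(225,144.2),(224.7,251.5),(128.7,248.3)],56)
r(f,[(143.8,173.3),(200.5,176),(200.5,223.3),(150,221.7)],56)
r(f,[(150,177.5),(196.7,178.3),(198,219.6),(154,217.5)],52)
r(g,[(242,134),(328,134),(325,225.5),(245,225.5)],56)  # charger rim from w1c
E
```

```text
56 [ 489.2 -187.1] [91.5 99.6 89.7 99.3] [ 88.1  -3.7 -92.1 177.4]
56 [ 489.1 -186.9] [48.7 44.1 45.7 44.7] [ 87.2  -5.  -91.9 178.8]
52 [ 489.8 -187.5] [40.9 38.9 40.2 37.5] [ 89.   -3.5 -92.9 177.6]
56 [490.6 188.1] [ 87.7 100.6  90.1 100.6] [ 89.9   0.7 -90.1 179.3]
```

Emit:
carry_out --targets '[[[0,-5,0,0.5,45],[0,-15,0,1,45],[0,-30,0,1.5,45],[0,-48,0,2,45],[0,-65,0,2.5,45],[1,-80,0,2.7,45],[1,-90,0,2.7,45],[1,-96,0,2.7,45],[1,-98,0,2.7,45],[1,-98,0,2.7,45]]]'

```text
clock: 7.8
position: [492.0, -188.2, 170.2]
orientation: [-0.075, -3.141, -0.001]
force: [-0.6, 0.2, -3.1]
finger_gap: 47.4
```

Emit:
carry_out --targets '[[[0,0,5,0,45],[0,0,15,0,45],[0,0,25,0,45],[0,0,35,0,45],[0,0,42,0,45],[0,0,46,0,45],[0,0,47,0,45],[0,0,47,0,45],[0,0,47,0,45]]]'

```text
clock: 8.55
position: [492.4, -188.2, 123.5]
orientation: [0.074, 3.14, -0.0]
force: [0.5, 0.3, -3.6]
finger_gap: 47.6
```

```bash
python3 - <<'E'
from h import *;from plant import imaging
f=snap('w4')
s=imaging.grab_frame("side");c=imaging.grab_frame("scene")
def cr(f,x,y):
    im=cv2.resize(f["image"][y:y+90,x:x+120],(400,300),interpolation=cv2.INTER_CUBIC);return (255*(im/255.)**.5).astype(np.uint8)
a=np.vstack([np.hstack([cr(s,240,200),cr(c,165,170)]),np.hstack([cv2.resize((255*(f["image"]/255.)**.5).astype(np.uint8),(400,300)),cr(f,220,130)])])
cv2.imwrite("pics/pre.png",a[:,:,::-1])
E
```

```text
8.55 [ 492.4 -188.2  123.5] [[-0.999, 0.047, 0.001], [0.047, 0.999, -0.0], [-0.001, -0.0, -1.0]] [-0.5   0.29  1.77  0.    1.08 -2.02] 47.64137674914974 [ 0.5  0.3 -3.6]
```

View pics/pre.png

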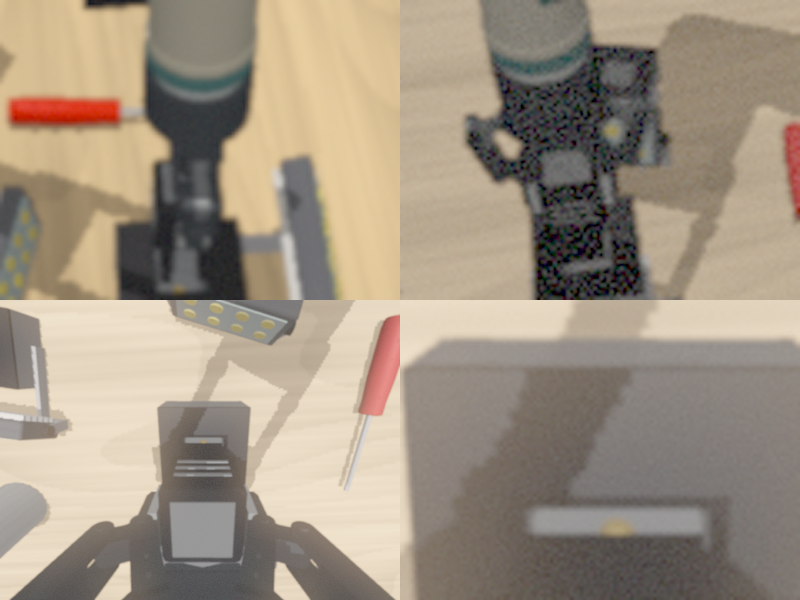

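```bash
python3 - <<'E'
import pickle;from h import *
f=pickle.load(open("w4.pkl","rb"));print(f["cx"])
R=Ro.from_rotvec(f["s"]["orientation"]).as_matrix();P=f["s"]["position"]
for z,px in((52,[(259,192.5),(311.5,192.5)]),(56,[(253,189),(318,189)]),(56,[(221,150),(347,150)])):
    p=np.c_[ray(f,px,z),[z,z]];t=(p-P)@R;print(z,p.round(1).tolist(),"tool",t.round(1).tolist(),"midy",t[:,1].mean().round(2))
E
```

```text
283.057283539375
52 [[469.6, -205.6, 52.0], [471.4, -167.1, 52.0]] tool [[22.0, -18.5, 71.5], [22.0, 20.0, 71.5]] midy 0.76
56 [[465.6, -209.3, 56.0], [467.8, -162.8, 56.0]] tool [[25.7, -22.4, 67.5], [25.8, 24.2, 67.5]] midy 0.9
56 [[436.9, -229.2, 56.0], [441.0, -142.6, 56.0]] tool [[53.5, -43.6, 67.5], [53.5, 43.1, 67.5]] midy -0.21
```

Small correction of +0.4 and +0.9 mm, then down into the mouth slowly.

Emit:
carry_out --targets '[[[0.4,0.9,0,0,45],[0.4,0.9,2,0,45],[0.4,0.9,4,0,45],[0.4,0.9,6,0,45],[0.4,0.9,8,0,45],[0.4,0.9,10,0,45],[0.4,0.9,12,0,45],[0.4,0.9,14,0,45],[0.4,0.9,16,0,45],[0.4,0.9,16,0,45]]]'

```text
clock: 9.53
position: [491.4, -187.0, 106.8]
orientation: [-0.074, -3.14, -0.001]
force: [-0.3, -0.3, -3.5]
finger_gap: 47.7
```

Emit:
carry_out --targets '[[[0,0,2,0,45],[0,0,4,0,45],[0,0,6,0,45],[0,0,8,0,45],[0,0,10,0,45],[0,0,12,0,45],[0,0,14,0,45],[0,0,16,0,45],[0,0,16,0,45]]]'

```text
clock: 10.28
position: [491.4, -186.9, 90.8]
orientation: [-0.074, -3.14, -0.001]
force: [-0.1, -0.7, -3.6]
finger_gap: 47.4
```

Emit:
carry_out --targets '[[[0,0,1,0,45],[0,0,2,0,45],[0,0,3,0,45],[0,0,4,0,45],[0,0,5,0,45],[0,0,6,0,45],[0,0,6,0,45]]]'

```text
clock: 10.87
position: [491.5, -187.0, 85.1]
orientation: [-0.074, -3.14, -0.0]
force: [-0.5, -0.3, -3.4]
finger_gap: 47.9
```

Emit:
carry_out --targets '[[[0,0,1,0,45],[0,0,2,0,45],[0,0,3,0,45],[0,0,4,0,45],[0,0,4,0,45]]]'

```text
clock: 11.28
position: [491.5, -187.0, 81.1]
orientation: [-0.074, -3.14, -0.0]
force: [0.6, 0.8, -4.0]
finger_gap: 47.8
```

Emit:
carry_out --targets '[[[0,0,1,0,45],[0,0,2,0,45],[0,0,3,0,45],[0,0,3,0,45]]]'

```text
clock: 11.62
position: [491.7, -187.1, 78.4]
orientation: [0.074, 3.141, -0.0]
force: [-1.3, 0.4, -0.1]
finger_gap: 47.7
```

The pin has been touched (about +3.5 N). I expect home near TCP z 69–71.

Emit:
carry_out --targets '[[[0,0,1,0,45],[0,0,2,0,45],[0,0,3,0,45],[0,0,4,0,45],[0,0,5,0,45],[0,0,5,0,45]]]'

```text
clock: 12.12
position: [491.7, -187.1, 73.3]
orientation: [0.074, 3.141, 0.0]
force: [-0.7, 0.9, 1.4]
finger_gap: 47.4
```

Emit:
carry_out --targets '[[[0,0,1,0,45],[0,0,2,0,45],[0,0,2,0,45]]]'

```text
clock: 12.37
position: [491.7, -187.1, 71.2]
orientation: [0.074, 3.141, 0.0]
force: [-1.3, 0.3, 2.3]
finger_gap: 47.4
```

Emit:
carry_out --targets '[[[0,0,0.5,0,45],[0,0,1,0,45],[0,0,1.5,0,45],[0,0,1.5,0,45]]]'

```text
clock: 12.7
position: [491.8, -187.1, 71.0]
orientation: [0.074, 3.14, -0.0]
force: [-1.5, 1.4, 10.9]
finger_gap: 47.6
```

Emit:
carry_out --targets '[[[0,0,0.5,0,45],[0,0,1,0,45],[0,0,1,0,45]]]'

```text
clock: 12.95
position: [491.9, -187.1, 71.0]
orientation: [0.074, 3.14, -0.001]
force: [-4.0, 3.4, 17.6]
finger_gap: 47.3
```

Hard stop at z 71.0 mm (depth about 45 mm, pin travel about 10 mm), pressing about 21 N net. Now I'll release gradually, following down slightly because the pads swing back as they open.

Emit:
carry_out --targets '[[[0,0,0.2,0,57],[0,0,0.5,0,60],[0,0,0.9,0,63],[0,0,1.3,0,66],[0,0,1.6,0,69],[0,0,2,0,72],[0,0,2,0,76],[0,0,2,0,80],[0,0,2,0,80]]]'

```text
clock: 13.7
position: [491.8, -187.2, 66.6]
orientation: [0.074, 3.141, -0.0]
force: [0.1, -0.7, -0.4]
finger_gap: 68.3
```

```bash
python3 - <<'E'
from h import *
f=snap('w5')
E
```

```text
13.7 [ 491.8 -187.2   66.6] [[-0.999, 0.047, 0.0], [0.047, 0.999, -0.0], [-0.0, -0.0, -1.0]] [-0.5   0.35  1.85 -0.    0.94 -2.02] 68.33731010719855 [ 0.1 -0.7 -0.4]
```

View pics/w5.png

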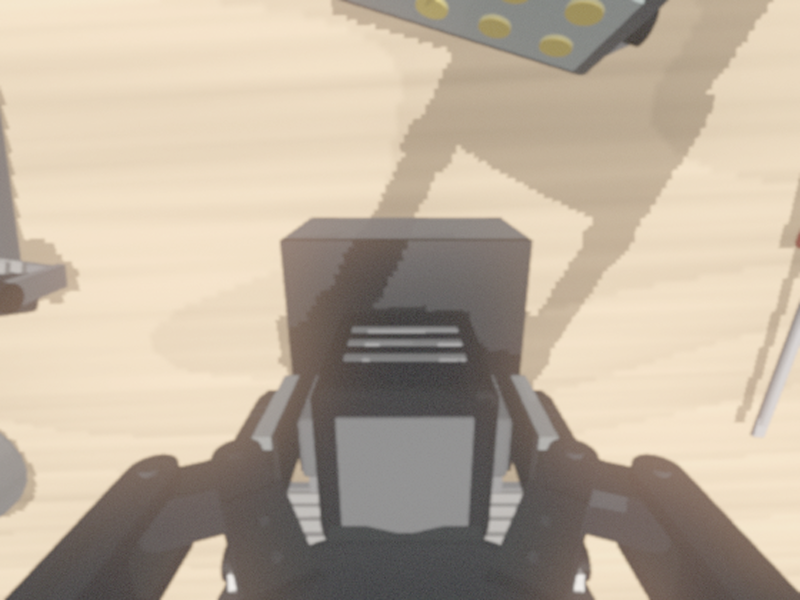

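Both buttons stand out again at (308,440) and (503,440), and the pads are clear. I'll open fully, retreat straight up, and check the seating height.

Emit:
carry_out --targets '[[[0,0,0,0,95],[0,0,0,0,100],[0,0,-5,0,100],[0,0,-20,0,100],[0,0,-45,0,100],[0,0,-75,0,100],[0,0,-105,0,100],[0,0,-135,0,100],[0,0,-155,0,100],[0,0,-165,0,100]]]'

```text
clock: 14.58
position: [493.0, -187.8, 235.5]
orientation: [0.074, 3.135, -0.004]
force: [0.1, -0.2, -0.6]
finger_gap: 85.6
```

Emit:
carry_out --targets '[[[0,20,0,0,100],[0,50,0,0,100],[0,85,0,0,100],[0,110,0,0,100],[0,120,0,0,100],[0,120,0,0,100],[0,120,0,0,100]]]'

```text
clock: 15.17
position: [497.2, -67.5, 231.5]
orientation: [-0.072, -3.14, 0.002]
force: [0.3, -0.3, 0.3]
finger_gap: 85.5
```

```bash
python3 - <<'E'
from h import *;from plant import imaging
import pickle
f=snap('w6');s=imaging.grab_frame("side");c=imaging.grab_frame("scene");pickle.dump((s,c),open("end.pkl","wb"))
def cr(f,x,y,w=80,h=60):
    im=cv2.resize(f["image"][y:y+h,x:x+w],(400,300),interpolation=cv2.INTER_CUBIC);im=(255*(im/255.)**.5).astype(np.uint8)
    for i in range(0,w,10): cv2.putText(im,str(x+i),(i*400//w,8),0,.3,(255,0,0))
    for i in range(0,h,10): cv2.putText(im,str(y+i),(0,i*300//h+3),0,.3,(255,0,0))
    return im
a=np.vstack([np.hstack([cr(s,260,235),cr(c,184,205)]),np.hstack([cr(f,0,0,560,420),cr(f,90,120,120,90)])])
cv2.imwrite("pics/end.png",a[:,:,::-1])
E
```

```text
15.1667 [497.2 -67.5 231.5] [[-0.999, 0.046, -0.001], [0.046, 0.999, -0.001], [0.001, -0.001, -1.0]] [-0.27  0.17  1.65 -0.    1.32 -1.8 ] 85.48504634603285 [ 0.3 -0.3  0.3]
```

View pics/end.png

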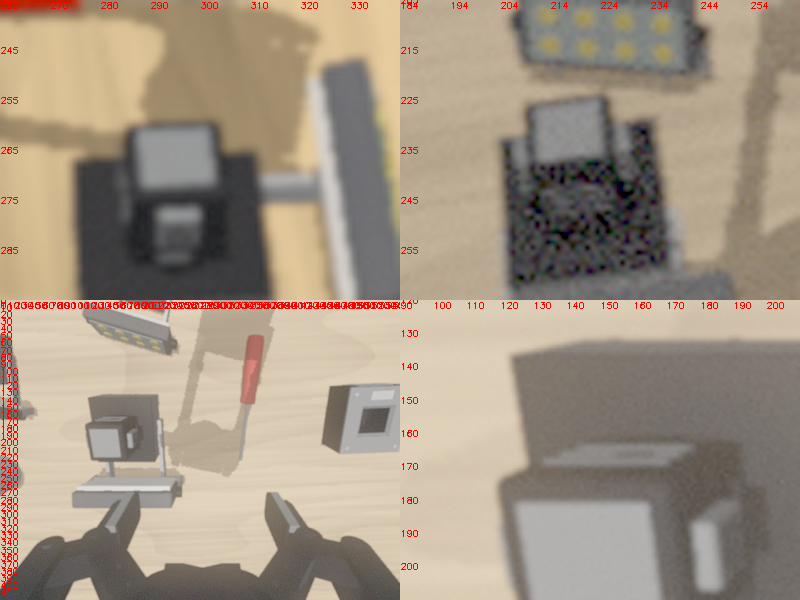

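The pack sits square in the light with the button standing proud at (187,195) in the crop. The charger is empty and the bystanders look undisturbed. One numeric check of the pack's top height, using the charger case as reference:

```bash
python3 - <<'E'
import pickle;from h import *
from scipy.optimize import minimize_scalar
D=pickle.load(open("d.pkl","rb"));s,c=pickle.load(open("end.pkl","rb"))
for n,a,b in(("charger, true 112",[(279.6,165.9)],[(352.9,209)]),("light",[(295.2,266.2)],[(217.2,230.9)])):
    g=lambda z:np.linalg.norm(ray(s,a,z)-ray(c,b,z))
    r=minimize_scalar(g,bounds=(60,180),method="bounded");print(n,r.x,r.fun,ray(s,a,r.x),ray(c,b,r.x))
w=pickle.load(open("w6.pkl","rb"))
# wrist: plate corners -> size vs height, against charger frame w1
for nm,f,q in(("light",w,[(121,180),(164,180),(168.5,224),(127,226)]),):
    for z in(110,115,120,125):print(z,ray(f,q,z).mean(0).round(1))
for n in("scene","side"):
    d=cv2.absdiff(D[n]["image"],(c if n=="scene" else s)["image"]).max(2)
    print(n,"hammer/tin diff",[int(d[y:y+h,x:x+w_].mean()) for x,y,w_,h in([(420,185,55,80),(105,262,40,50)] if n=="scene" else [(240,125,50,15),(325,348,40,50)])])
E
```

```text
charger, true 112 115.39860046790568 3.7372289162360466 [[495.10958483 184.17095468]] [[492.8489797  187.14694938]]
light 120.86274580769785 2.694884340513483 [[ 492.93461597 -190.45676006]] [[ 491.25625083 -188.3483265 ]]
110 [ 493.8 -194.7]
115 [ 492.2 -192.2]
120 [ 490.7 -189.8]
125 [ 489.2 -187.3]
scene hammer/tin diff [3, 3]
side hammer/tin diff [16, 0]
```

That gives a top height of 117.5 mm relative to the charger. Locked means 115–117, so it's close but noisy. A sharper check is the cap's top-plate width in the wrist view: gripped (w3) against released in the light (w5).

```bash
python3 - <<'E'
import pickle;from h import *
W={}
for n in("w2","w3","w4","w5"):
    f=pickle.load(open(n+".pkl","rb"));g=cv2.cvtColor(f["image"],cv2.COLOR_RGB2GRAY)
    th,_=cv2.threshold(g[285:362,228:345],0,255,cv2.THRESH_OTSU)
    m=((g>th)*255).astype(np.uint8);m[:,:228]=0;m[:,345:]=0;m[:280]=0;m[366:]=0
    ws=[]
    for r in range(300,350,2):
        row=cv2.GaussianBlur(g,(1,5),0)[r].astype(float);d=np.gradient(row)
        a=230+np.argmax(d[230:255]);b=320+np.argmin(d[320:342])
        sub=lambda i,s:i+.5*(s*d[i-1]-s*d[i+1])/(s*d[i-1]-2*s*d[i]+s*d[i+1]+1e-9)
        ws.append(sub(b,-1)-sub(a,1))
    W[n]=(np.median(ws[:12]),np.median(ws[12:]));print(n,f["s"]["position"][2].round(1),np.round(W[n],2))
# vertical camera-top distance scales as 1/width; gripped distance = 144.5-43.7
for n in("w2","w5"):
    d=100.8*np.mean([W["w3"][0]/W[n][0],W["w3"][1]/W[n][1]])
    z=pickle.load(open(n+".pkl","rb"))["s"]["position"][2]
    print(n,"pack top z",(z+144.5-d).round(1))
E
```

```text
w2 66.9 [90.73 87.84]
w3 170.2 [89.22 86.69]
w4 123.5 [89.26 86.76]
w5 66.6 [95.5  92.72]
w2 pack top z 112.1
w5 pack top z 116.8
```

The same method gives 112.1 mm for the pack in the charger (true 112), and 116.8 mm in the light. That is home (114.7) plus the 2 mm pin lift against the catches, so it's locked. Handing in.

```bash
python3 -c "
from plant import ticket;print(ticket.job_done())"
```

```text
the job is handed in; nothing more can be done
None
```

The pack is off the charger and in the largest work light. My checks say it is locked, and the job was handed in with the robot touching nothing (about 15 s of the 51 s used). No verdict came back.

**What I did**
- **Taking it off:** I squeezed both buttons at 32 N; the gap read 48 mm, meaning fully in. I then lifted the pack straight up, and once it was free the tool read only its weight.
- **Fitting it:** With the buttons still squeezed, I lowered it into the light's well. It touched the pin, then hit a hard stop about 45 mm below the rim, pressed with about 21 N.
- **Letting go:** I released gradually and pulled the gripper straight up.

**Last checks**
- **Buttons:** both stood out again after release.
- **Seating height:** the pack's top measured 116.8 mm from the wrist view. That is home plus the expected 2 mm lift against the catches. The same method gave 112.1 mm for the known 112 mm in the charger.
- **Less certain:** triangulating from the two fixed cameras gave 120.9 mm, but it also read 3.4 mm high on the charger. Corrected for that, it gives 117.5 mm, slightly high but within its noise.
- **Not tested:** I did not tug the pack to prove the lock.
- **Bystanders:** the tin looked unchanged in both fixed views. The hammer was unchanged in the scene view; its patch in the side view did differ, probably because the arm or its shadow had moved. I did not check the screwdriver numerically, but nothing came near it.

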